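# Close up the till drawer on a cafe counter

### The job

The cash drawer of the till has been left open with the blue lid of its coin tray standing up. With the fingertips, fold the lid down flat on the drawer first, and only then push the drawer fully home by its front, without slamming it or forcing it against its stop. Grasp nothing: leave the coin rolls in the drawer and everything else on the counter and the till where it is.

Things in the scene. Friction and masses are not known exactly. Their poses are not given: they have to be found in the camera images.
- till: the till: grey cash-drawer housing fixed on the counter, 300 mm deep (x) x 340 wide (y) x 100 high. Origin: centre of its underside; x points from front to back, y to its left, z up. Front face at x = -150 mm. A receipt printer and card terminal up to 70 mm high stand on its top, behind x = +20 mm; before them lies a spoon; the front 60 mm is bare
- till_drawer (a joint): how far the drawer stands out of the till, in m: 0 = fully home, up to 0.20; starts 0.12 to 0.16 open. It slides along the till's -x on plain runners and stays where it is left; pushing it takes about 4 to 6 N
- drawer_front (a point): centre of the outer (robot-side) face of the drawer's black front panel, 55 mm above the counter; the panel is 340 mm wide, 16 mm thick and spans 15 to 95 mm above the counter; axes as the till's. Behind it is a grey tray, rim 78 mm above the counter. When home the panel's back lies against the housing's front
- till_lid (a joint): angle of the blue lid in rad: 0 = lying flat on the drawer's rim, 1.57 = upright, stop at 1.9 (leaning out to the left). Starts 1.2 to 1.7. A stiff hinge: it stays at any angle, about 1.2 to 2.5 N at its free edge moves it towards flat
- lid_hinge (a point): middle of the lid's hinge line, along the till's x on the left (+y) side of the drawer, 80 mm above the counter. The lid: flat blue plate, 105 mm along the hinge, 145 mm from hinge to free edge, 6 mm thick; flat, it reaches to the till's -y with its outer face up at 86 mm. The point turns with it: -y points to the free edge, z out of the outer face (left when upright)
- lid_edge (a point): middle of the lid's free edge, on its outer face, marked by a white strip; it turns with the lid as lid_hinge does
- roll_copper: copper coin roll, 28 mm diameter x 56 mm, loose in the drawer's middle slot to the right of the lid; origin at the middle of its underside
- roll_brass: brass coin roll, same size, loose in the next slot to the right; origin at the middle of its underside
- mug: blue mug, 84 mm across, 85 mm high, loose, right of the drawer; origin at the centre of its underside
- syrup: amber syrup bottle, 64 mm across, 220 mm high, loose, right of the drawer; origin at the centre of its underside
- jar: red sweets jar with black cap, 100 mm across, 130 mm high, loose, left of the drawer; origin at the centre of its underside
- papercup: paper cup with lid, 84 mm across, 115 mm high, loose, left of the drawer; origin at the centre of its underside
- spoon: steel spoon lying loose across the middle of the top of the till, at least 60 mm behind its front edge; origin on the till top under it
Things that resemble listed ones, but are neither listed nor needed, are in the scene too. What is shaped like the roll_brass but green is not meant. Leave any brown look-alike of the roll_copper alone.

How it is judged:
By the outcome, as a careful person would: the job done as asked, in the order asked, and still so for the second after the job is handed in, with the robot touching nothing.
It also fails if it takes over 51 s, if anything falls off the work surface, if the arm or the gripper's body presses on something with over 40 N, if the wrist force passes 120 N, or if a joint passes its speed limit or range.

### The arm

A 6-joint arm with a two-finger parallel gripper is mounted at the origin on the work surface. World frame = base frame: x ahead of the robot, y to its left, z up, the work surface at z = 0. Lengths are in m, angles in rad, forces in N, time in s.
With the tool pointing down it reaches from about 0.225 to 0.725 m from the base axis. Payload 3.1 kg.
Tool frame: the origin (TCP) lies midway between the tips of the shut fingers; the grasp point (between the pads) lies 19 mm behind it; z points along the fingers, y is the line along which they close (so a half turn about z gives the same grasp; the last joint's range is limited). The gripper opens to 85 mm and grips with 20 to 120 N. Pads are 22 mm wide; open, the fingers measure 114 mm over their backs; the gripper's body (76 mm by 85 mm) begins 54 mm behind the grasp point. The pads swing forward as they close: fully open they stand 13 mm farther back than shut.
Start: joints at [1.08, 0.048, 0.099, 1.622, 0, 1.443], TCP at [0.186, 0.491, 0.231] pointing down, gripper open.
Joint ranges: [-2.91, 2.91], [-0.99, 1.94], [-1.21, 1.42], [-2.12, 2.29], [-1.49, 1.47], [-3.14, 3.14]. Speed limits (rad/s): [2.79, 2.79, 3.14, 3.14, 3.14, 3.14].

### API

Orientations are given as a unit quaternion [x, y, z, w].
In Python, from cell import * gives the robot as it stands. The module is installed in compiled form; this text tells all that it offers.
- The arm moves only by the tool step_arm, never from a script. Its arguments are lists of equal length, an entry for each row: "translation": the shift along the world's x, y, z as a fraction of full scale, a list of three; "roll": the turn about the world's z as a fraction of full scale. In form: {"translation": [[x, y, z], ...], "roll": [roll, ...]}. A call has exactly 10 rows; each row is the pose to reach, as a shift and turn from the pose commanded when the call began; what a row does not reach only later rows make up. Full scale, the value 1, is 80 cm for a shift and pi/4 rad for a turn. A row lasts 1/12 s, in which the tool goes at most 41.7 mm and 7.16 degrees, less where a joint would pass 70% of its speed; a pose out of reach is approached as far as the arm can. A call with a number of a shift or a turn outside -1 to 1 is refused whole. A call with a gripper value outside its range is refused whole. "fingers" is the opening, from 0 (shut) to 1 (fully open), set as the call begins (left out, the last holds). The fingers move at their own pace and stop on an object; the grip force is fixed at half the most. Time passes only in rows, so rows that repeat a pose let the fingers close, or fill a call up. It gives the time, the measured TCP pose, the force, the opening and the grip force at its end, in the units of the state.
- state(): the state, without advancing time (a new reading comes with each control period).
- capture(name): name is "scene" or "top" or "wrist"; returns a dict with "color" (480x640x3 uint8, red, green, blue), "camera_matrix" (3x3 intrinsics, pixels), "R" (3x3) and "t" (3): a world point X has camera coordinates R X + t; the wrist camera has in their place "mount" (4x4, takes a point from camera to tool coordinates, whose origin is the TCP and whose axes are the flange's). Camera axes: x right, y down, z forward; pixel columns grow to the right and rows downward; lengths in m; the calibration is good to about 2 mm. A picture is of the moment at which its call begins: read the wrist's pose just before it. There is no depth.
- finish_job(): hands the job in; it is judged then, once.
Trained networks look in a picture, given as the dict that the camera call returned (one of the last four; its "shot" number tells which), for a name from the list of things; names that differ only in an ending like _2 or _b are one class to them, and where a whole thing is asked for, a point or a joint stands for the part that bears it (a point fixed in the world has none). Each returns a list of dicts, best first, with "conf" (0 to 1); they miss things now and then, are a little off and sometimes report something else, mostly with a low value. They report only what shows in the picture. A call takes as long as a camera call. They do not tell look-alikes from the thing itself.
- recognise(target, picture): "location" ([x, y, z] in m, in world coordinates, good to about 4 mm: the middle of the surface that is visible of it).
- place_of(target, picture): "location" ([x, y, z] in m, in world coordinates, good to about 4 mm: a listed point, or the origin of a listed thing).
The state is a dict: "time_s": time; "qpos": joint angles; "joint_vel": joint speeds; "joint_efforts": joint torques, N m; "ee_pos": TCP position; "tool_rot": TCP orientation; "force": force on the tool from outside, world axes, zero at the start; "moment": the same for the moment, N m; "width": opening from 0.0 (shut) to 1.0 (fully open); "grasp_force": force on a finger pad.
Only numpy, scipy, OpenCV 4.12 (cv2) and the standard library are available. Lean on these libraries where they do the work, as an engineer would, in place of code of your own. Each camera call takes 0.05 s, during which the arm holds its last target. There are 200 camera calls.

## Working session

There is one attempt and no reset: what is moved stays moved. The work goes in short steps, Python scripts to look and compute and a tool call to move; the robot and the scene stay as the last step left them, time stands still between calls to the robot, and variables do not carry over. Pictures are saved under pics/ and viewed, at most 10 in all, crops included, and the job is handed in when it is done.

Besides the shell and the picture viewer there is one more tool, called after ">>>" as name([rows], argument=value, ...), one row to a line, values as JSON. step_arm: Moves the arm, as the interface text tells. Shift numbers are shares of 80 cm and turn numbers shares of pi/4 rad, none past 1 either way. Its arguments: {"type":"object","properties":{"translation":{"type":"array"},"roll":{"type":"array"},"fingers":{"type":"number"}},"required":["translation","roll"]}

```bash
mkdir -p pics; cat > h.py <<'E'
from cell import *
import numpy as np, cv2
def save(p,n): cv2.imwrite('pics/'+n+'.png',cv2.cvtColor(p['color'],cv2.COLOR_RGB2BGR))
def proj(p,X):
    c=p['R']@np.array(X)+p['t']; u=p['camera_matrix']@c; return (u[:2]/u[2]).round(0)
E
python3 - <<'E'
from h import *
np.set_printoptions(precision=4,suppress=True)
s=state(); print(s['time_s'],s['ee_pos'],s['tool_rot'],s['force'],s['width'])
for c in ['scene','top']:
    p=capture(c); save(p,c+'0')
    for n in ['till','drawer_front','lid_hinge','lid_edge','jar','papercup','mug','syrup','spoon','roll_copper','roll_brass']:
        for r in place_of(n,p)[:2]: print(c,n,np.array(r['location']).round(4),round(r['conf'],2),proj(p,r['location']))
print(state()['time_s'])
E
```

```text
0.0 [0.186  0.4903 0.2301] [ 0.1804  0.9836 -0.0011 -0.0003] [-0.455  -0.3232  0.5418] 1.0013395250918173
scene till [ 0.7546 -0.0153 -0.0015] 0.88 [305. 323.]
scene drawer_front [0.4619 0.033  0.0616] 0.85 [323. 208.]
scene lid_hinge [0.561  0.1678 0.0819] 0.8 [380. 233.]
scene lid_edge [0.5509 0.1285 0.2148] 0.64 [368. 191.]
scene jar [ 0.5037 -0.0539  0.0164] 0.59 [290. 233.]
scene jar [ 0.6412  0.3047 -0.0032] 0.56 [436. 279.]
scene papercup [ 0.5507  0.3089 -0.0007] 0.85 [432. 249.]
scene papercup [0.553  0.1258 0.2166] 0.47 [367. 191.]
scene mug [ 0.4534 -0.2337 -0.0006] 0.93 [223. 223.]
scene syrup [ 0.5601 -0.2463 -0.0011] 0.83 [214. 255.]
scene syrup [ 0.7329 -0.0543  0.0947] 0.71 [286. 293.]
scene spoon [ 0.7337 -0.0548  0.098 ] 0.98 [285. 292.]
scene roll_copper [0.3605 0.1065 0.002 ] 0.68 [348. 195.]
scene roll_copper [ 0.5228 -0.0038  0.0177] 0.64 [309. 238.]
scene roll_brass [ 0.5015 -0.0502  0.017 ] 0.81 [291. 232.]
scene roll_brass [ 0.6437  0.3063 -0.0002] 0.74 [437. 280.]
top till [ 0.7508 -0.0168 -0.0001] 0.81 [338. 167.]
top drawer_front [0.4616 0.0335 0.0545] 0.64 [317. 312.]
top lid_hinge [0.5592 0.172  0.0803] 0.69 [239. 260.]
top lid_edge [0.5492 0.1178 0.2213] 0.56 [259. 257.]
top jar [0.6444 0.3021 0.0003] 0.8 [181. 223.]
top papercup [0.5512 0.3123 0.0037] 0.83 [175. 269.]
top mug [ 0.4492 -0.2361  0.0018] 0.6 [456. 314.]
top syrup [ 0.5589 -0.2428  0.0037] 0.74 [456. 258.]
top spoon [ 0.7307 -0.0478  0.0971] 0.85 [357. 162.]
top roll_copper [0.3598 0.1031 0.0026] 0.88 [282. 365.]
top roll_copper [ 0.5231 -0.0058  0.0196] 0.79 [336. 279.]
top roll_brass [ 0.3744 -0.134  -0.0043] 0.82 [405. 354.]
top roll_brass [ 0.5023 -0.0514  0.0191] 0.78 [360. 289.]
1.2
```

View pics/scene0.png

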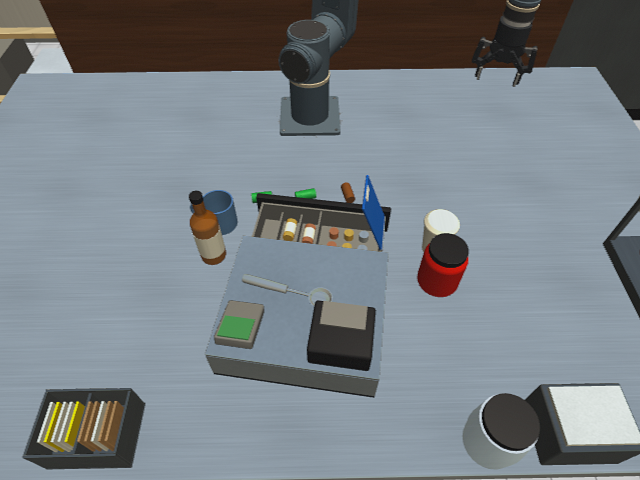

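View pics/top0.png

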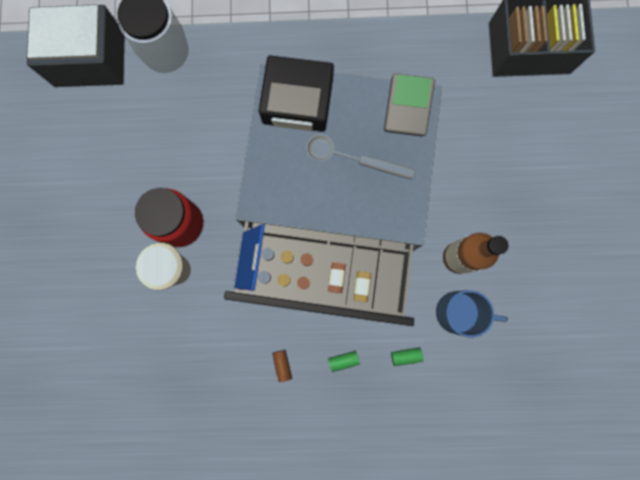

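Both views show the drawer open toward the robot. The till is yawed about -9.6°. The blue lid is at scene (373,210) / top (250,258), leaning right at about 1.2 rad.

The loose brown look-alike at scene (348,192), top (282,365), and the green ones at top (344,361) and (407,356), lie on the counter in front of the drawer. The real rolls are in the drawer at top (337,278) and (362,287). No roll needs touching. I'll shut the fingers and approach on the lid's left side, high up.

>>> step_arm([
  [0.02, -0.015, 0],
  [0.05, -0.035, 0],
  [0.085, -0.06, 0],
  [0.125, -0.09, 0],
  [0.165, -0.12, 0],
  [0.2, -0.145, 0],
  [0.24, -0.175, 0],
  [0.28, -0.205, 0],
  [0.31, -0.23, 0],
  [0.335, -0.245, 0],
], roll=[0.01, 0.025, 0.045, 0.065, 0.085, 0.105, 0.125, 0.145, 0.16, 0.175], fingers=0)

```text
time_s: 2.03
ee_pos: [0.4563, 0.2924, 0.2313]
tool_rot: [0.113, 0.994, -0.0, 0.0]
force: [0.2, 1.4, -0.5]
width: -0.002
grasp_force: 0.0
```

>>> step_arm([
  [0.025, -0.015, 0],
  [0.055, -0.04, 0],
  [0.085, -0.06, 0],
  [0.11, -0.08, 0],
  [0.13, -0.09, 0],
  [0.14, -0.1, 0],
  [0.145, -0.105, 0],
  [0.145, -0.105, 0],
  [0.145, -0.105, 0],
  [0.145, -0.105, 0],
], roll=[0.01, 0.025, 0.04, 0.055, 0.065, 0.075, 0.075, 0.075, 0.075, 0.075])

```text
time_s: 2.87
ee_pos: [0.5695, 0.2116, 0.2316]
tool_rot: [0.083, 0.997, 0.0, -0.0]
force: [0.4, -0.0, 0.3]
width: 0.004
grasp_force: 0.0
```

```bash
cat > g.py <<'E'
from h import *
np.set_printoptions(precision=4,suppress=True)
from scipy.spatial.transform import Rotation as Ro
def s_():
    s=state(); print(s['time_s'],s['ee_pos'],'yaw',Ro.from_quat(s['tool_rot']).as_matrix()[:2,1].round(3),s['force'],s['width']); return s
E
python3 - <<'E'
from g import *
p0=np.array(s_()['ee_pos'])
H=np.array([0.560,0.170,0.080]); a=-0.167; mY=np.array([np.sin(a),-np.cos(a),0])
for th in [1.45,1.3,1.2,1.1,1.0,.9,.8,.7,.6,.5,.4,.3,.2,.1,.05,0]:
    u=.125*np.cos(th)-.006*np.sin(th)-.0145; z=.125*np.sin(th)+.006*np.cos(th)
    X=H+mY*u+np.array([0,0,z]); print(th,X,((X-p0)/.8).round(3))
p=capture('top'); save(p,'top1')
for n in ['lid_hinge','lid_edge']: print(n,place_of(n,p)[:1])
c=p['color'][190:330,160:320]; cv2.imwrite('pics/c1.png',cv2.cvtColor(cv2.resize(c,None,fx=4,fy=4),cv2.COLOR_RGB2BGR))
E
```

```text
2.8667 [0.5695 0.2116 0.2316] yaw [0.165 0.986] [ 0.419  -0.0291  0.3407] 0.004068008098355316
1.45 [0.5609 0.1753 0.2048] [-0.011 -0.045 -0.034]
1.3 [0.5578 0.157  0.202 ] [-0.015 -0.068 -0.037]
1.2 [0.5558 0.1451 0.1987] [-0.017 -0.083 -0.041]
1.1 [0.5539 0.1337 0.1941] [-0.02  -0.097 -0.047]
1.0 [0.552  0.1227 0.1884] [-0.022 -0.111 -0.054]
0.9 [0.5503 0.1123 0.1816] [-0.024 -0.124 -0.062]
0.8 [0.5486 0.1027 0.1738] [-0.026 -0.136 -0.072]
0.7 [0.5472 0.0938 0.1651] [-0.028 -0.147 -0.083]
0.6 [0.5458 0.0859 0.1555] [-0.03  -0.157 -0.095]
0.5 [0.5447 0.079  0.1452] [-0.031 -0.166 -0.108]
0.4 [0.5437 0.0731 0.1342] [-0.032 -0.173 -0.122]
0.3 [0.5429 0.0683 0.1227] [-0.033 -0.179 -0.136]
0.2 [0.5422 0.0647 0.1107] [-0.034 -0.184 -0.151]
0.1 [0.5418 0.0622 0.0984] [-0.035 -0.187 -0.166]
0.05 [0.5417 0.0615 0.0922] [-0.035 -0.188 -0.174]
0 [0.5416 0.061  0.086 ] [-0.035 -0.188 -0.182]
lid_hinge [{'location': [0.5575, 0.1727, 0.0793], 'conf': 0.77}]
lid_edge [{'location': [0.5534, 0.1176, 0.2223], 'conf': 0.78}]
```

Aligned with the till. Next, descend beside the lid and start the sweep.

>>> step_arm([
  [-0.003, -0.01, -0.015],
  [-0.008, -0.03, -0.03],
  [-0.011, -0.045, -0.034],
  [-0.013, -0.058, -0.036],
  [-0.015, -0.068, -0.037],
  [-0.016, -0.076, -0.039],
  [-0.017, -0.083, -0.041],
  [-0.018, -0.09, -0.044],
  [-0.02, -0.097, -0.047],
  [-0.021, -0.104, -0.05],
], roll=[0, 0, 0, 0, 0, 0, 0, 0, 0, 0])

```text
time_s: 3.85
ee_pos: [0.5539, 0.1275, 0.1917]
tool_rot: [0.083, 0.997, 0.0, 0.001]
force: [1.1, 0.2, 0.5]
width: 0.001
grasp_force: 0.5
```

```bash
python3 - <<'E'
from g import *
s_()
p=capture('scene'); save(p,'sc2')
for n in ['lid_hinge','lid_edge']: print(n,place_of(n,p)[:1])
c=p['color'][110:290,230:450]; cv2.imwrite('pics/c2.png',cv2.cvtColor(cv2.resize(c,None,fx=3,fy=3),cv2.COLOR_RGB2BGR))
E
```

```text
3.85 [0.5539 0.1275 0.1917] yaw [0.165 0.986] [1.0863 0.1569 0.4565] 0.000531943196182115
lid_hinge [{'location': [0.5561, 0.1661, 0.0836], 'conf': 0.79}]
lid_edge [{'location': [0.5507, 0.1138, 0.2116], 'conf': 0.58}]
```

View pics/c2.png

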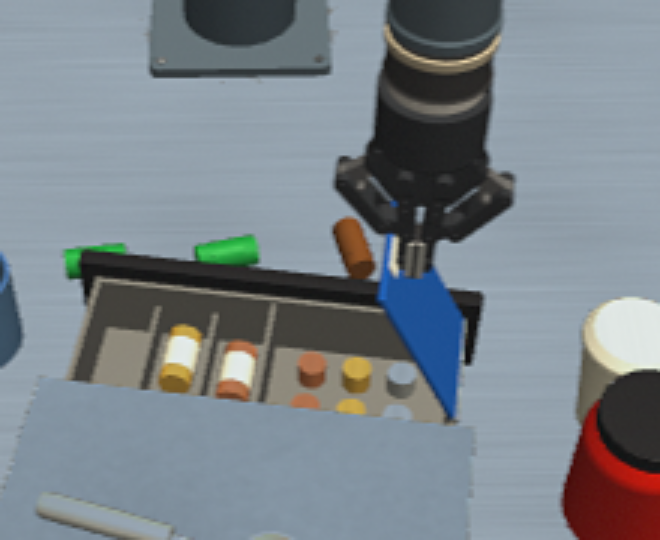

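The crop shows the shut fingertips at (415,262) on the lid's outer face, just inside the white strip, and the lid is already folding. I'll keep following the arc.

>>> step_arm([
  [-0.001, -0.007, -0.004],
  [-0.002, -0.014, -0.008],
  [-0.003, -0.02, -0.012],
  [-0.004, -0.026, -0.017],
  [-0.005, -0.032, -0.022],
  [-0.006, -0.038, -0.027],
  [-0.007, -0.043, -0.033],
  [-0.008, -0.048, -0.039],
  [-0.009, -0.053, -0.045],
  [-0.01, -0.058, -0.051],
], roll=[0, 0, 0, 0, 0, 0, 0, 0, 0, 0])

```text
time_s: 4.83
ee_pos: [0.5455, 0.0809, 0.1499]
tool_rot: [0.083, 0.997, 0.0, 0.0]
force: [1.2, -0.7, 0.3]
width: 0.001
grasp_force: 0.3
```

>>> step_arm([
  [0, -0.004, -0.007],
  [-0.001, -0.008, -0.014],
  [-0.001, -0.011, -0.021],
  [-0.002, -0.014, -0.028],
  [-0.002, -0.017, -0.035],
  [-0.002, -0.02, -0.042],
  [-0.003, -0.022, -0.05],
  [-0.003, -0.024, -0.058],
  [-0.003, -0.026, -0.065],
  [-0.004, -0.028, -0.072],
], roll=[0, 0, 0, 0, 0, 0, 0, 0, 0, 0])

```text
time_s: 5.67
ee_pos: [0.5424, 0.0588, 0.0922]
tool_rot: [0.083, 0.997, 0.0, -0.0]
force: [-0.5, 0.2, 1.4]
width: -0.002
grasp_force: 0.3
```

>>> step_arm([
  [0, 0, -0.007],
  [0, -0.001, -0.014],
  [0, -0.002, -0.021],
  [0, -0.002, -0.027],
  [0, -0.003, -0.033],
  [0, -0.003, -0.038],
  [0, -0.003, -0.043],
  [0, -0.003, -0.047],
  [0, -0.003, -0.051],
  [0, -0.003, -0.053],
], roll=[0, 0, 0, 0, 0, 0, 0, 0, 0, 0])

```text
time_s: 6.5
ee_pos: [0.5693, 0.054, 0.0847]
tool_rot: [0.084, 0.996, -0.0, 0.033]
force: [-4.8, -3.8, 87.6]
width: 0.001
grasp_force: 43.8
```

I summed that last descent wrongly and it pressed too far, 88 N on the wrist (the limit is 120 N). Unloading straight up now.

>>> step_arm([
  [0, 0.001, 0.015],
  [0, 0.002, 0.03],
  [0, 0.003, 0.045],
  [0, 0.003, 0.06],
  [0, 0.003, 0.075],
  [0, 0.003, 0.09],
  [0, 0.003, 0.105],
  [0, 0.003, 0.12],
  [0, 0.003, 0.135],
  [0, 0.003, 0.15],
], roll=[0, 0, 0, 0, 0, 0, 0, 0, 0, 0])

```text
time_s: 7.33
ee_pos: [0.5421, 0.0588, 0.1713]
tool_rot: [0.083, 0.997, -0.0, -0.0]
force: [0.3, 1.4, -0.5]
width: 0.001
grasp_force: 0.0
```

```bash
python3 - <<'E'
from g import *
s_()
for c in ['scene','top']:
    p=capture(c); save(p,c+'3')
    for n in ['till','drawer_front','lid_hinge','lid_edge','roll_copper','roll_brass']:
        for r in place_of(n,p)[:2]: print(c,n,np.array(r['location']).round(4),round(r['conf'],2),proj(p,r['location']))
    if c=='scene':
        q=p['color'][110:290,200:450]; cv2.imwrite('pics/c3.png',cv2.cvtColor(cv2.resize(q,None,fx=3,fy=3),cv2.COLOR_RGB2BGR))
E
```

```text
7.3333 [0.5421 0.0588 0.1713] yaw [0.166 0.986] [ 0.3287  1.3776 -0.4772] 0.0014021126491790513
scene till [ 0.751  -0.0167  0.0022] 0.89 [304. 321.]
scene till [0.4724 0.0304 0.0589] 0.71 [322. 212.]
scene drawer_front [0.4757 0.0295 0.0573] 0.62 [322. 214.]
scene lid_hinge [0.5676 0.1646 0.0824] 0.84 [379. 235.]
scene lid_edge [0.5506 0.0283 0.0836] 0.89 [322. 230.]
scene lid_edge [ 0.5364 -0.0062  0.0201] 0.34 [308. 241.]
scene roll_copper [ 0.5381 -0.0045  0.0185] 0.65 [309. 242.]
scene roll_copper [0.3611 0.1033 0.0024] 0.63 [347. 195.]
scene roll_brass [ 0.3684 -0.0128 -0.0004] 0.78 [306. 198.]
scene roll_brass [ 0.511  -0.0535  0.0193] 0.58 [290. 234.]
top till [ 0.7493 -0.0152 -0.0005] 0.59 [337. 167.]
top drawer_front [ 0.5351 -0.0105  0.0171] 0.47 [338. 272.]
top lid_edge [ 0.5166 -0.0524  0.0178] 0.71 [360. 281.]
top lid_edge [ 0.5347 -0.0065  0.0198] 0.62 [336. 273.]
top roll_copper [ 0.536  -0.008   0.0201] 0.8 [337. 272.]
top roll_brass [ 0.3733 -0.1356 -0.0036] 0.85 [405. 355.]
top roll_brass [ 0.3646 -0.0096  0.0009] 0.82 [340. 361.]
```

View pics/c3.png

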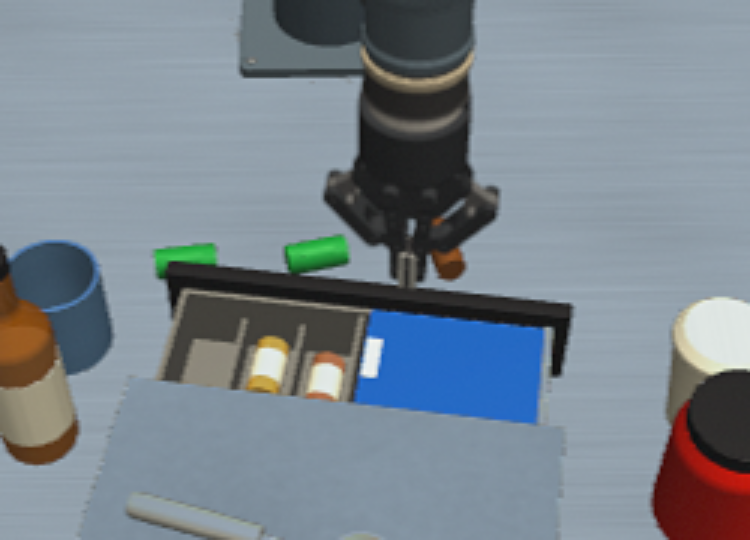

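The lid lies flat, white strip at (372,357). The misstep slid the drawer in about 12 mm, and everything else is in place. Next I'll move to the front of the panel, above the loose rolls on the counter.

>>> step_arm([
  [-0.03, -0.005, 0],
  [-0.07, -0.01, 0],
  [-0.11, -0.015, 0],
  [-0.145, -0.02, 0],
  [-0.16, -0.023, -0.01],
  [-0.16, -0.023, -0.04],
  [-0.16, -0.023, -0.075],
  [-0.16, -0.023, -0.11],
  [-0.16, -0.023, -0.13],
  [-0.16, -0.023, -0.14],
], roll=[0, 0, 0, 0, 0, 0, 0, 0, 0, 0])

```text
time_s: 8.87
ee_pos: [0.412, 0.0406, 0.0556]
tool_rot: [0.083, 0.997, -0.0, -0.002]
force: [-0.3, -0.0, 0.5]
width: 0.005
grasp_force: 0.0
```

```bash
python3 - <<'E'
from g import *
p0=np.array(s_()['ee_pos'])
for c in ['top','scene']:
    p=capture(c); save(p,c+'4')
    for n in ['till','drawer_front']:
        for r in place_of(n,p)[:1]: print(c,n,np.array(r['location']).round(4),round(r['conf'],2))
    # model panel top-edge corners vs picture
    if c=='top':
        a=-0.167; T=np.array([0.7515,-0.016]); x=np.array([np.cos(a),np.sin(a)]); y=np.array([-np.sin(a),np.cos(a)])
        im=cv2.cvtColor(p['color'],cv2.COLOR_RGB2BGR)
        for X,z in [((-.15,.17),.1),((-.15,-.17),.1),((.15,.17),.1),((.15,-.17),.1),((-.283,.17),.095),((-.283,-.17),.095)]:
            w=T+X[0]*x+X[1]*y; cv2.circle(im,tuple(int(v) for v in proj(p,[*w,z])),2,(0,0,255),-1)
        cv2.imwrite('pics/c4.png',cv2.resize(im[40:400,160:520],None,fx=1.6,fy=1.6))
E
```

```text
8.8667 [0.412  0.0406 0.0556] yaw [0.166 0.986] [-0.338  -0.0109  0.5164] 0.00469986157239405
top till [ 0.7512 -0.0167 -0.0009] 0.86
top drawer_front [0.4746 0.031  0.0565] 0.94
scene till [ 0.754  -0.0162 -0.0001] 0.91
scene drawer_front [0.4741 0.0307 0.0571] 0.64
```

View pics/c4.png

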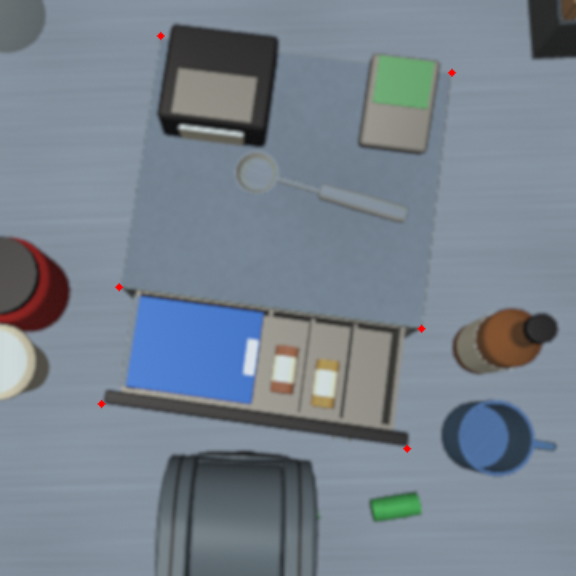

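The model's corners match the picture: the front panel is square to the till axis and the drawer is about 0.115 open. Approach the panel, then push slowly.

>>> step_arm([
  [0.004, -0.001, 0],
  [0.012, -0.002, 0],
  [0.02, -0.003, 0],
  [0.028, -0.005, 0],
  [0.035, -0.006, 0],
  [0.041, -0.007, 0],
  [0.046, -0.008, 0],
  [0.05, -0.008, 0],
  [0.053, -0.009, 0],
  [0.055, -0.009, 0],
], roll=[0, 0, 0, 0, 0, 0, 0, 0, 0, 0])

```text
time_s: 10.0
ee_pos: [0.4585, 0.0331, 0.0584]
tool_rot: [0.083, 0.997, -0.0, -0.0]
force: [-0.2, 0.6, 0.7]
width: 0.002
grasp_force: 0.0
```

>>> step_arm([
  [0.002, 0, 0],
  [0.005, -0.001, 0],
  [0.008, -0.001, 0],
  [0.012, -0.002, 0],
  [0.016, -0.003, 0],
  [0.02, -0.003, 0],
  [0.024, -0.004, 0],
  [0.028, -0.005, 0],
  [0.032, -0.005, 0],
  [0.036, -0.006, 0],
], roll=[0, 0, 0, 0, 0, 0, 0, 0, 0, 0])

```text
time_s: 10.83
ee_pos: [0.4872, 0.0284, 0.0583]
tool_rot: [0.083, 0.997, -0.0, -0.0]
force: [-4.3, 1.3, 1.8]
width: -0.001
grasp_force: 2.0
```

```bash
python3 - <<'E'
from g import *
s_()
p=capture('top')
print(place_of('drawer_front',p)[:1])
E
```

```text
10.8333 [0.4872 0.0284 0.0583] yaw [0.166 0.986] [-4.3189  1.3235  1.7574] -0.0007998982146333922
[]
```

In contact and pushing at about 4.5 N. Continuing steadily.

>>> step_arm([
  [0.004, -0.001, 0],
  [0.008, -0.001, 0],
  [0.013, -0.002, 0],
  [0.017, -0.003, 0],
  [0.022, -0.004, 0],
  [0.026, -0.004, 0],
  [0.031, -0.005, 0],
  [0.035, -0.006, 0],
  [0.04, -0.007, 0],
  [0.044, -0.007, 0],
], roll=[0, 0, 0, 0, 0, 0, 0, 0, 0, 0])

```text
time_s: 11.77
ee_pos: [0.5228, 0.0225, 0.0584]
tool_rot: [0.083, 0.997, -0.0, 0.0]
force: [-3.9, -1.6, 1.5]
width: 0.001
grasp_force: 1.9
```

>>> step_arm([
  [0.004, -0.001, 0],
  [0.008, -0.001, 0],
  [0.012, -0.002, 0],
  [0.016, -0.003, 0],
  [0.02, -0.003, 0],
  [0.024, -0.004, 0],
  [0.028, -0.005, 0],
  [0.031, -0.005, 0],
  [0.034, -0.006, 0],
  [0.036, -0.006, 0],
], roll=[0, 0, 0, 0, 0, 0, 0, 0, 0, 0])

```text
time_s: 12.6
ee_pos: [0.5515, 0.0178, 0.0584]
tool_rot: [0.083, 0.997, -0.0, 0.0]
force: [-4.4, -1.3, -0.6]
width: 0.002
grasp_force: 1.8
```

```bash
python3 - <<'E'
from g import *
s_()
p=capture('top');q=capture('scene')
print(place_of('drawer_front',p)[:1],place_of('drawer_front',q)[:1],place_of('lid_edge',q)[:1])
q=q['color'][110:290,200:450]; cv2.imwrite('pics/c5.png',cv2.cvtColor(cv2.resize(q,None,fx=3,fy=3),cv2.COLOR_RGB2BGR))
E
```

```text
12.6 [0.5515 0.0178 0.0584] yaw [0.166 0.986] [-4.3639 -1.2782 -0.5799] 0.0017055792981584966
[] [{'location': [0.5651, 0.0171, 0.0581], 'conf': 0.68}] [{'location': [0.7361, -0.0515, 0.0998], 'conf': 0.66}]
```

View pics/c5.png

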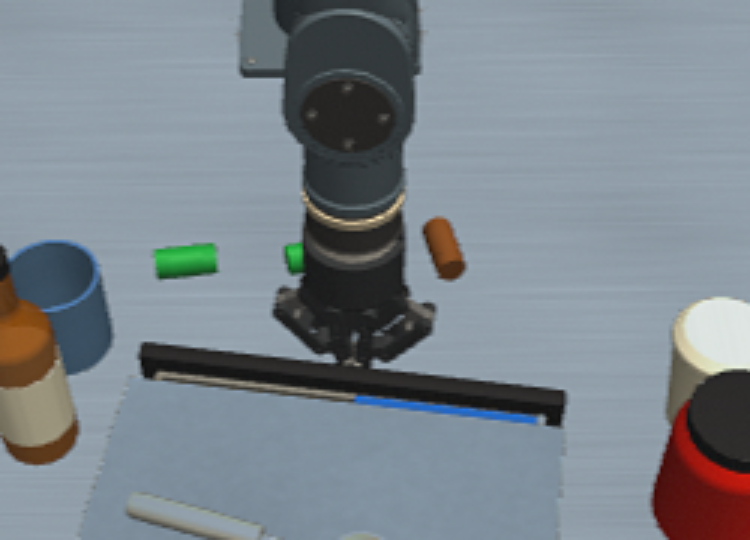

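The drawer is square with about 25 mm left, the lid is flat, and nothing else has moved. Slowing down.

>>> step_arm([
  [0.002, 0, 0],
  [0.004, -0.001, 0],
  [0.006, -0.001, 0],
  [0.008, -0.001, 0],
  [0.01, -0.002, 0],
  [0.012, -0.002, 0],
  [0.014, -0.002, 0],
  [0.016, -0.003, 0],
  [0.018, -0.003, 0],
  [0.02, -0.003, 0],
], roll=[0, 0, 0, 0, 0, 0, 0, 0, 0, 0])

```text
time_s: 13.68
ee_pos: [0.5674, 0.0155, 0.0587]
tool_rot: [0.083, 0.997, -0.0, 0.0]
force: [-4.1, 0.6, 2.6]
width: -0.004
grasp_force: 1.9
```

```bash
python3 - <<'E'
from g import *
s_()
q=capture('scene')
print(place_of('drawer_front',q)[:1])
E
```

```text
13.6833 [0.5674 0.0155 0.0587] yaw [0.166 0.986] [-4.0541  0.5862  2.5779] -0.00396597594921403
[]
```

>>> step_arm([
  [0.001, 0, 0],
  [0.002, 0, 0],
  [0.003, 0, 0],
  [0.004, -0.001, 0],
  [0.005, -0.001, 0],
  [0.006, -0.001, 0],
  [0.006, -0.001, 0],
  [0.006, -0.001, 0],
  [0.006, -0.001, 0],
  [0.006, -0.001, 0],
], roll=[0, 0, 0, 0, 0, 0, 0, 0, 0, 0])

```text
time_s: 14.62
ee_pos: [0.5723, 0.0147, 0.0585]
tool_rot: [0.083, 0.997, -0.0, 0.0]
force: [-2.1, -0.4, 1.6]
width: 0.006
grasp_force: 1.0
```

>>> step_arm([
  [0.001, 0, 0],
  [0.001, 0, 0],
  [0.002, 0, 0],
  [0.002, 0, 0],
  [0.003, 0, 0],
  [0.003, -0.001, 0],
  [0.003, -0.001, 0],
  [0.003, -0.001, 0],
  [0.003, -0.001, 0],
  [0.003, -0.001, 0],
], roll=[0, 0, 0, 0, 0, 0, 0, 0, 0, 0])

```text
time_s: 15.45
ee_pos: [0.5743, 0.0145, 0.0583]
tool_rot: [0.083, 0.997, 0.0, -0.0]
force: [-3.3, 1.9, 0.6]
width: -0.001
grasp_force: 1.4
```

>>> step_arm([
  [0.0005, 0, 0],
  [0.001, 0, 0],
  [0.0015, 0, 0],
  [0.002, 0, 0],
  [0.0025, 0, 0],
  [0.0025, 0, 0],
  [0.0025, 0, 0],
  [0.0025, 0, 0],
  [0.0025, 0, 0],
  [0.0025, 0, 0],
], roll=[0, 0, 0, 0, 0, 0, 0, 0, 0, 0])

```text
time_s: 16.28
ee_pos: [0.5762, 0.0141, 0.0584]
tool_rot: [0.083, 0.997, 0.0, -0.0]
force: [-3.0, 3.2, 0.3]
width: 0.0
grasp_force: 1.8
```

```bash
python3 - <<'E'
from g import *
s_()
q=capture('scene')
print(place_of('drawer_front',q)[:1])
q=q['color'][190:270,230:400]; cv2.imwrite('pics/c6.png',cv2.cvtColor(cv2.resize(q,None,fx=4.6,fy=4.6,interpolation=cv2.INTER_CUBIC),cv2.COLOR_RGB2BGR))
E
```

```text
16.2833 [0.5762 0.0141 0.0584] yaw [0.166 0.986] [-3.0041  3.2415  0.3318] 0.00016233896953788554
[{'location': [0.5887, 0.0109, 0.0583], 'conf': 0.82}]
```

View pics/c6.png

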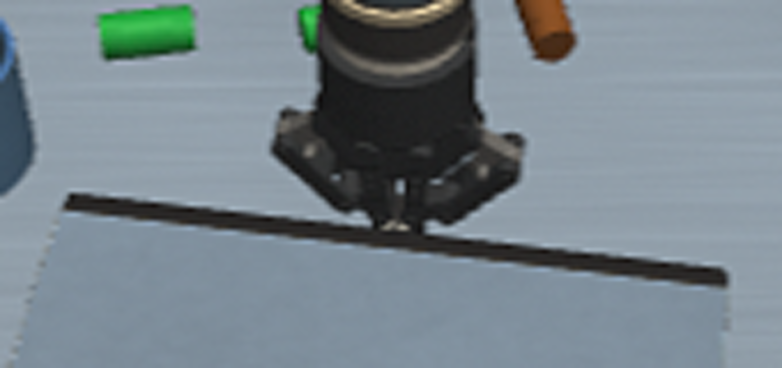

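The panel looks nearly flush, with no gap visible along it at (70,205)–(725,278), but the stop has not been felt. I'll continue in small steps.

>>> step_arm([
  [0.0005, 0, 0],
  [0.001, 0, 0],
  [0.0015, 0, 0],
  [0.002, 0, 0],
  [0.002, 0, 0],
  [0.002, 0, 0],
  [0.002, 0, 0],
  [0.002, 0, 0],
  [0.002, 0, 0],
  [0.002, 0, 0],
], roll=[0, 0, 0, 0, 0, 0, 0, 0, 0, 0])

```text
time_s: 17.22
ee_pos: [0.5761, 0.0141, 0.0583]
tool_rot: [0.083, 0.997, -0.0, -0.002]
force: [-8.1, 2.5, 3.2]
width: 0.004
grasp_force: 3.8
```

The tool stopped advancing at x = 0.576 while the force rose from 4 to 8 N, so that is the stop. The position agrees with vision (front expected at 0.589). Backing off straight and then up.

>>> step_arm([
  [-0.005, 0.001, 0],
  [-0.015, 0.003, 0],
  [-0.03, 0.005, 0],
  [-0.05, 0.008, 0],
  [-0.07, 0.012, 0.01],
  [-0.085, 0.014, 0.035],
  [-0.09, 0.015, 0.07],
  [-0.09, 0.015, 0.11],
  [-0.09, 0.015, 0.15],
  [-0.09, 0.015, 0.18],
], roll=[0, 0, 0, 0, 0, 0, 0, 0, 0, 0])

```text
time_s: 18.05
ee_pos: [0.5074, 0.0254, 0.2063]
tool_rot: [0.083, 0.997, -0.001, 0.003]
force: [1.2, -1.3, 0.2]
width: 0.001
grasp_force: 0.0
```

>>> step_arm([
  [-0.02, 0.03, 0],
  [-0.05, 0.07, 0],
  [-0.08, 0.11, 0],
  [-0.11, 0.15, 0],
  [-0.14, 0.19, 0],
  [-0.16, 0.23, 0],
  [-0.18, 0.26, 0],
  [-0.2, 0.28, 0],
  [-0.2, 0.28, 0],
  [-0.2, 0.28, 0],
], roll=[0, 0, 0, 0, 0, 0, 0, 0, 0, 0])

```text
time_s: 18.88
ee_pos: [0.3462, 0.2507, 0.2032]
tool_rot: [0.082, 0.997, 0.0, 0.002]
force: [0.8, -0.5, 0.5]
width: -0.004
grasp_force: 0.0
```

```bash
python3 - <<'E'
from g import *
s_()
for c in ['scene','top']:
    p=capture(c)
    for n in ['till','drawer_front','mug','syrup','jar','papercup','spoon']:
        print(c,n,[np.array(r['location']).round(4) for r in place_of(n,p)[:1]])
    if c=='top':
        q=p['color'][40:400,120:540]; cv2.imwrite('pics/c7.png',cv2.cvtColor(cv2.resize(q,None,fx=1.6,fy=1.6,interpolation=cv2.INTER_CUBIC),cv2.COLOR_RGB2BGR))
E
```

```text
18.8833 [0.3462 0.2507 0.2032] yaw [0.163 0.987] [ 0.7711 -0.4745  0.4764] -0.004338208039571064
scene till [array([ 0.7558, -0.0148,  0.0027])]
scene drawer_front [array([0.5853, 0.0136, 0.058 ])]
scene mug [array([ 0.4576, -0.2363, -0.0026])]
scene syrup [array([ 0.4548, -0.2303, -0.0033])]
scene jar [array([ 0.645 ,  0.3047, -0.0021])]
scene papercup [array([ 0.5522,  0.3122, -0.002 ])]
scene spoon [array([ 0.734 , -0.0513,  0.0972])]
top till [array([ 0.7516, -0.0162,  0.0009])]
top drawer_front [array([0.5877, 0.014 , 0.0557])]
top mug [array([ 0.4521, -0.2343,  0.0014])]
top syrup [array([ 0.56  , -0.2451,  0.0008])]
top jar [array([0.6429, 0.3028, 0.0003])]
top papercup [array([0.5504, 0.3104, 0.0073])]
top spoon [array([ 0.733 , -0.0476,  0.0995])]
```

View pics/c7.png

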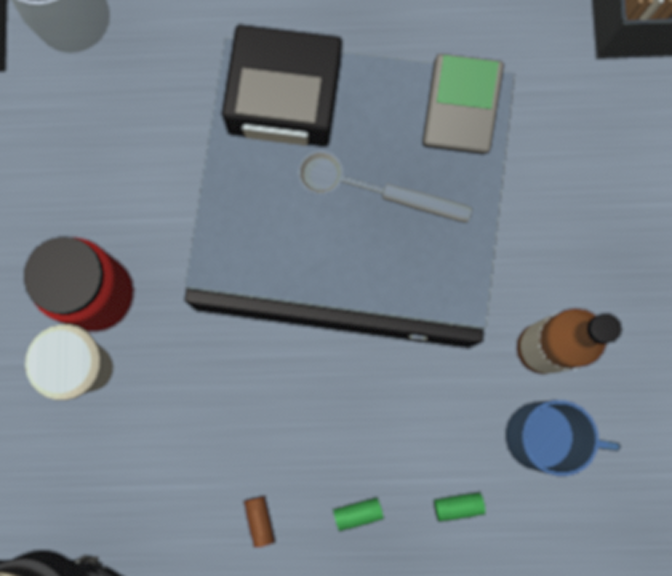

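The drawer panel is flush against the housing at (190,298)–(483,338) in the crop. The mug, bottle, jar, cup, spoon and counter rolls are where they were, and the arm is clear. Handing in.

```bash
python3 -c "
from cell import *
print(finish_job())"
```

```text
the job is handed in; nothing more can be done
None
```

The lid is folded flat and the drawer pushed home to its stop, ending at about 8 N, and the job is handed in; but a miscalculated last press on the flat lid reached about 88 N at the wrist (limit 120 N) and slid the drawer in about 12 mm before the proper push.

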